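Reset the air valve at the ink-stick bench

TASK

Swing the bench lamp's arm aside until its head is well clear of the valve (at least 18 cm from the wheel's centre, sideways) and leave it there. Then, using its upright crank handle, turn the valve wheel clockwise until it is shut against its stop, back it off counter-clockwise by exactly two full turns, and finish still gripping the handle between the fingers so the setting cannot creep: do not let go at the end. Leave the dish, the brush pot and the two loose ink sticks where they are.

Things in the scene. Friction and masses are not known exactly. Their poses are not given: they have to be found in the camera images.
- wheel_axis (a point): Centre of the valve wheel on its vertical axis, at rim mid-height, 80 mm above the bench. Fixed. Grey level handwheel, rim radius 50 mm, 12 mm bar, on a brass valve with a steel pipe 100 mm to either side (45 mm high). The point's x axis points level at an index pin, 8 mm thick, 80 mm high, 71 mm from the axis: the crank handle is beside it when shut and after each full turn.
- wheel (a joint): Turn of the wheel in rad: 0 = shut, at a hard stop; grows counter-clockwise from above (opening); two turns = 12.566; opens to 22. The handle's direction from the wheel's centre is the x axis of point wheel_axis turned counter-clockwise by this angle. Starts 0.6 to 1.5 turns open. Friction 0.1 N m (2 N at the handle); stays where left.
- handle: The crank handle: upright black cylinder, 18 mm in diameter, 50 mm tall, standing on the wheel's rim 50 mm from its axis. Origin at the middle of its lower end, 90 mm above the bench; top at 140 mm. The sleeve spins freely on its own pin, so it can be gripped firmly from above and carried round in a circle without turning the gripper.
- lamp_peg (a point): Point on the axis of an upright steel peg, 16 mm in diameter, the grip on top of the lamp head; this point is 242 mm above the bench, the peg's top 266 mm, its foot (top of the head) 216 mm. The head is a flat aluminium panel 100 x 60 x 18 mm, underside 196 mm above the bench, on a level arm: the peg is 220 mm from the pivot.
- lamp_pivot (a point): Point on the vertical hinge axis of the lamp arm, at the top of the lamp post, 200 mm above the bench. Post of 22 mm diameter on a round 90 mm foot, to the left of the valve (+y side). Fixed.
- lamp_arm (a joint): Swing of the lamp arm in rad; grows counter-clockwise from above, which carries the head away from the valve, ahead and to the left; limits -0.5 and 1.9. Starts between -0.2 and 0.2, head over or nearly over the wheel. Stiff hinge (0.35 N m, 2 N at the peg): stays where left. At about 1.0 it is clear.
- dish: White bowl, 100 mm across, 35 mm high, loose on the bench; origin under its centre. To be left alone.
- brush_pot: Terracotta pot with brushes, 72 mm across, 90 mm high (brushes to 190 mm), loose; origin under its centre. To be left alone.
- ink_stick0: Black ink stick 85 x 24 x 12 mm lying loose, long side along its x; origin under its centre. To be left alone.
- ink_stick1: A second ink stick, the same. To be left alone.
Not all that is in view belongs to the job. What is shaped like the part that bears wheel_axis but orange is not meant.

How it is judged:
By the outcome, as a careful person would: the job done as asked, in the order asked, and still so for the second after the job is handed in, while the arm keeps its last pose, push and grip.
It also fails if it takes over 72 s, if anything falls off the work surface, if the arm or the gripper's body presses on something with over 40 N, if the wrist force passes 120 N, or if a joint passes its speed limit or range.

ROBOT

A 6-joint arm with a two-finger parallel gripper is mounted at the origin on the work surface. World frame = base frame: x ahead of the robot, y to its left, z up, the work surface at z = 0. Lengths are in mm, angles in rad, forces in N, time in s.
With the tool pointing down it reaches from about 275 to 1000 mm from the base axis. Payload 8.4 kg.
Tool frame: the origin (TCP) lies at the very end of the fingers, on their centre line; the grasp point (between the pads) lies 19 mm behind it; z points along the fingers, y is the direction in which the jaws open and shut (so a half turn about z gives the same grasp; the last joint's range is limited). The gripper opens to 85 mm and grips with 20 to 120 N. Pads are 22 mm wide; open, the fingers measure 114 mm over their backs; the gripper's body (76 mm by 85 mm) begins 54 mm behind the grasp point. The pads swing forward as they close: fully open they stand 13 mm farther back than shut.
Start: joints at [1.321, 0.353, 1.633, -0, 1.155, -0.002], TCP at [153.293, 605.912, 231.281] pointing down, gripper open.
Joint ranges: [-2.63, 2.63], [-0.92, 2.1], [0.06, 2.66], [-1.3, 4.44], [0, 2.69], [-3.02, 3.02]. Speed limits (rad/s): [2.22, 2.22, 2.79, 3.14, 3.14, 3.14].

INTERFACE

Orientations are given as [roll, pitch, yaw] about the fixed x, y, z axes, in that order (R = Rz(yaw) Ry(pitch) Rx(roll)).
In Python, from rig import readout, grab_frame, calibration, r gives the robot as it stands. The module is installed in compiled form; this text tells all that it offers.
- The arm moves only by the tool play_rows, never from a script. Its argument "rows" is a list of rows, each a list of 3 entries, a list of its own where there are three numbers: the closure in counts, from 0 (fully open) to 255 (shut), then the shift along the tool's x, y, z in cm, then the turn, a rotation vector about the tool's x, y, z in rad. In form: [[gripper, [dx, dy, dz], [rx, ry, rz]], ...]. A call has 1 to 12 rows; each row is the pose to reach, as a shift and turn from the pose commanded when the call began, along the tool's axes at that moment; what a row does not reach only later rows make up. A row lasts 1/12 s, in which the tool goes at most 41.7 mm and 7.16 degrees, less where a joint would pass 70% of its speed; a pose out of reach is approached as far as the arm can. A call with a gripper value outside its range is refused whole. The fingers move at their own pace and stop on an object; "squeeze" is the grip in N (left out, the last holds). Time passes only in rows, so rows that repeat a pose let the fingers close. It gives the time, the measured TCP pose, the force and the opening at its end, in the units of the state.
- readout.sense(): the state, without advancing time (a new reading comes with each control period).
- grab_frame(name): name is "side" or "top"; returns (picture, depth): 480x640x3 uint8, red, green, blue; 480x640 float32, mm along the optical axis (not along the pixel's ray), 0 where there is no reading.
- calibration(name): a dict with "vfov" (degrees; the focal length in pixels is half the picture's height over the tangent of half this angle, whatever the lens; pixels are square), "cx", "cy" (the principal point, pixels), "cam_to_world" (4x4, takes a point from camera to world coordinates). Camera axes: x right, y down, z forward; pixel columns grow to the right and rows downward; lengths in mm; the calibration is good to about 2 mm. A picture is of the moment at which its call begins. calibration takes no time and is no camera call.
- r.sign_off(): hands the job in, once; it reports no verdict.
The state is a dict: "clock": time; "qpos": joint angles; "qvel": joint speeds; "joint_efforts": joint torques, N m; "eef_pos": TCP position; "tcp_rot": TCP orientation; "contact_force": force on the tool from outside, world axes, zero at the start; "wrist_torque": the same for the moment, N m; "opening": opening from 0.0 (shut) to 1.0 (fully open).
Only numpy, scipy, OpenCV 4.12 (cv2) and the standard library are available. Lean on these libraries where they do the work, as an engineer would, in place of code of your own. Each camera call takes 0.05 s, during which the arm holds its last target.

## Working session

There is one attempt and no reset: what is moved stays moved. The work goes in short steps, Python scripts to look and compute and a tool call to move; the robot and the scene stay as the last step left them, time stands still between calls to the robot, and variables do not carry over. Pictures are saved under pics/ and viewed, and the job is handed in when it is done.

Besides the shell and the picture viewer there is one more tool, called after "Request:" by a JSON object that holds its "op" and its "data", one argument or row to a line. play_rows: Moves the arm, as the interface text tells. Its arguments: {"type":"object","properties":{"rows":{"type":"array"},"squeeze":{"type":"number"}},"required":["rows"]}

```bash
mkdir -p pics; cat > h.py <<'E'
import numpy as np,cv2
from rig import readout,grab_frame,calibration,r
def snap(n,tag):
    p,d=grab_frame(n); cv2.imwrite(f'pics/{tag}.png',p[:,:,::-1]); np.save(f'pics/{tag}.npy',d); return p,d
def w(n,d,u,v,z=None):
    c=calibration(n); f=240/np.tan(np.radians(c['vfov'])/2); T=np.array(c['cam_to_world'])
    ray=np.array([(u-c['cx'])/f,(v-c['cy'])/f,1.])
    if z is None:
        p=ray*d[int(round(v)),int(round(u))]; return T[:3,:3]@p+T[:3,3]
    R=T[:3,:3]@ray; return T[:3,3]+R*(z-T[2,3])/R[2]
E
python3 - <<'E'
from h import *
snap('top','t0');snap('side','s0')
for n in('top','side'):print(calibration(n))
print(readout.sense())
E
```

```text
{'vfov': 45.15800745802551, 'cx': 324.7257718867965, 'cy': 231.1092644693378, 'cam_to_world': array([[ 1.97504298e-02, -9.96782819e-01,  7.76783903e-02,
         3.93844160e+02],
       [-9.99802589e-01, -1.98592289e-02, -6.28325372e-04,
        -5.88949274e+00],
       [ 2.16893687e-03, -7.76506460e-02, -9.96978271e-01,
         1.35574592e+03],
       [ 0.00000000e+00,  0.00000000e+00,  0.00000000e+00,
         1.00000000e+00]])}
{'vfov': 45.79553766680817, 'cx': 323.0621500769577, 'cy': 241.64807778869127, 'cam_to_world': array([[-9.99943959e-01,  7.98613286e-03,  6.94980245e-03,
         4.68349126e+02],
       [ 9.21957056e-04,  7.19662222e-01, -6.94323726e-01,
         8.75167114e+02],
       [-1.05464718e-02, -6.94278408e-01, -7.19629254e-01,
         1.05856285e+03],
       [ 0.00000000e+00,  0.00000000e+00,  0.00000000e+00,
         1.00000000e+00]])}
{'clock': 0.1, 'qpos': array([ 1.32061313e+00,  3.53570407e-01,  1.63405349e+00,  4.62275513e-06,
        1.15518027e+00, -2.39977750e-03]), 'qvel': array([-0.0002817 , -0.00296418, -0.00205402,  0.00131811,  0.00181932,
        0.00063236]), 'joint_efforts': array([-4.74552908e-04, -6.06362987e+01, -3.42821395e+01,  1.05803869e-05,
        3.93629933e-03,  6.74140074e-05]), 'eef_pos': array([153.18016405, 605.50846643, 230.64472662]), 'tcp_rot': array([-3.14038115e+00, -7.13430488e-06,  2.89380736e+00]), 'contact_force': array([ 0.81765394, -0.37058625, -0.41216832]), 'wrist_torque': array([-0.0077548 , -0.00756319,  0.04464423]), 'opening': 1.0003564919046513}
```

```bash
ls pics
```

```text
s0.npy
s0.png
t0.npy
t0.png
```

View pics/t0.png

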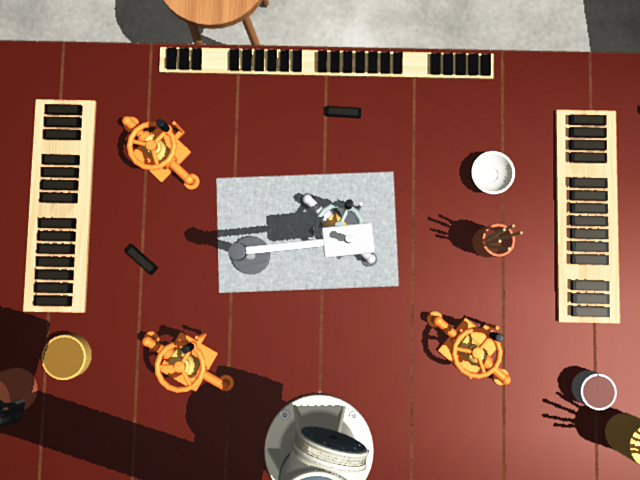

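View pics/s0.png

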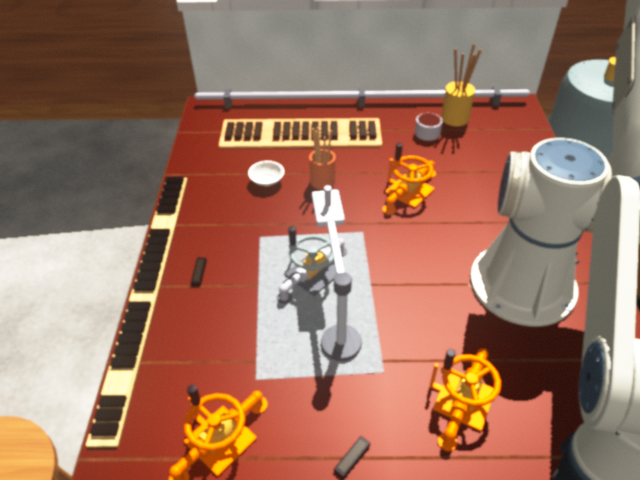

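The valve meant is the grey one on the grey mat (top ≈(340,222), side ≈(312,258)). The three orange ones, top (152,147), (180,365) and (478,352), are decoys. I'll confirm with enlarged crops.

```bash
python3 - <<'E'
import cv2
t=cv2.imread('pics/t0.png')[170:300,215:400];cv2.imwrite('pics/t0c.png',cv2.resize(t,None,fx=4.3,fy=4.3,interpolation=cv2.INTER_CUBIC))
t=cv2.imread('pics/s0.png')[180:365,255:385];cv2.imwrite('pics/s0c.png',cv2.resize(t,None,fx=3.2,fy=3.2,interpolation=cv2.INTER_CUBIC))
E
```

```text
(no output)
```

View pics/t0c.png

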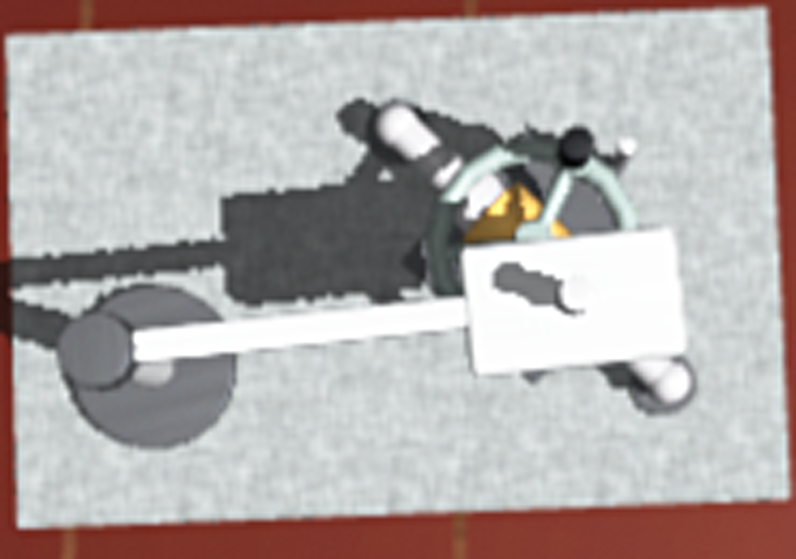

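View pics/s0c.png

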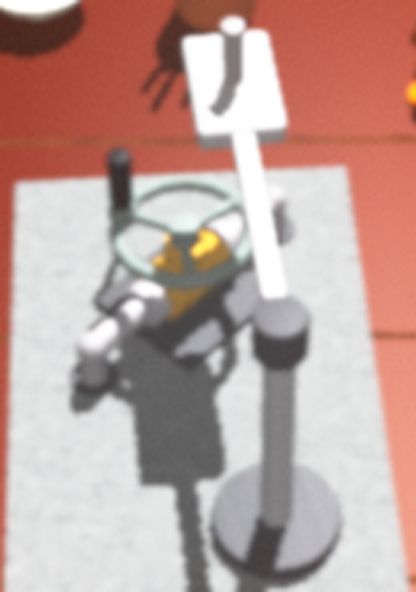

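The crops confirm the grey valve under the lamp: handle top at top-picture (349,204), pin (361,204), hub (339,224), peg (349,239), pivot (238,251).

```bash
python3 - <<'E'
from h import *
dt=np.load('pics/t0.npy');ds=np.load('pics/s0.npy')
np.set_printoptions(precision=1,suppress=True)
T=lambda n,a,b,z=None:print(n,w('top',dt,a,b,z));S=lambda n,a,b,z=None:print(n,w('side',ds,a,b,z))
T('peg',349.4,238.6,266);T('peg d',349.4,238.6);S('peg',327.5,187.5,266);S('peg d',327.5,188)
T('piv',237.6,251.4);S('piv',342.5,279.4);T('piv',237.6,251.4,215);S('piv',342.5,279.4,215)
T('hub',339.4,224,80);T('hub d',339.4,224);S('hub',312.5,253,80);S('hub d',312.5,253)
T('pin',360.8,204.2,80);T('pin d',360.8,204.2)
T('han',349.2,203.7,140);T('han d',349.2,203.7);S('han',292.3,228.5,140);S('han d',292.3,229.5)
E
```

```text
peg [465.5 -53.5 266. ]
peg d [465.5 -53.6 265.1]
peg [466.4 -50.  266. ]
peg d [466.4 -49.1 265.4]
piv [438.7 163.2 225.3]
piv [439.1 168.3 220.9]
piv [439.1 164.8 215. ]
piv [438.9 163.3 215. ]
hub [509.7 -38.9  80. ]
hub d [508.9 -38.7  89.4]
hub [502.6 -32.2  80. ]
hub d [502.3 -24.3  88.6]
pin [554.9 -85.8  80. ]
pin d [555.4 -86.   76.4]
han [547.9 -57.4 140. ]
han d [548.7 -57.7 133.8]
han [547.9 -53.9 140. ]
han d [547.7 -49.8 140.8]
```

Request:
{"op": "play_rows", "data": {
  "rows": [
    [0, [0, 0, -4], [0, 0, 0.1]],
    [0, [0, 0, -8], [0, 0, 0.2]],
    [0, [-5, -6, -10], [0, 0, 0.4]],
    [0, [-46.5, -56.1, -10], [0, 0, 1.323]],
    [0, [-46.5, -56.1, -10], [0, 0, 1.323]],
    [0, [-46.5, -56.1, -10], [0, 0, 1.323]],
    [0, [-46.5, -56.1, -10], [0, 0, 1.323]],
    [0, [-46.5, -56.1, -10], [0, 0, 1.323]],
    [0, [-46.5, -56.1, -10], [0, 0, 1.323]],
    [0, [-46.5, -56.1, -10], [0, 0, 1.323]],
    [0, [-46.5, -56.1, -10], [0, 0, 1.323]],
    [0, [-46.5, -56.1, -10], [0, 0, 1.323]]
  ]
}}

```text
clock: 1.1
eef_pos: [331.9, 229.0, 326.9]
tcp_rot: [3.141, -0.0, 1.563]
contact_force: [1.7, 0.2, 0.2]
opening: 0.999
```

Request:
{"op": "play_rows", "data": {
  "rows": [
    [0, [-28, 13.4, 0], [0, 0, 0]],
    [0, [-28, 13.4, 0], [0, 0, 0]],
    [0, [-28, 13.4, 0], [0, 0, 0]],
    [0, [-28, 13.4, 0], [0, 0, 0]],
    [0, [-28, 13.4, 0], [0, 0, 0]],
    [0, [-28, 13.4, 0], [0, 0, 0]],
    [0, [-28, 13.4, 0], [0, 0, 0]],
    [0, [-28, 13.4, 0], [0, 0, 0]],
    [0, [-28, 13.4, 0], [0, 0, 0]],
    [0, [-28, 13.4, 0], [0, 0, 0]]
  ]
}}

```text
clock: 1.93
eef_pos: [465.7, -49.9, 326.3]
tcp_rot: [-3.14, -0.0, 1.568]
contact_force: [0.7, 0.6, 0.0]
opening: 0.999
```

```bash
python3 - <<'E'
from h import *
snap('side','s1');snap('top','t1')
s=readout.sense();print(s['eef_pos'],s['tcp_rot'],s['clock'])
t=cv2.imread('pics/s1.png')[120:320,220:420];cv2.imwrite('pics/s1c.png',cv2.resize(t,None,fx=3,fy=3,interpolation=cv2.INTER_CUBIC))
E
```

```text
[465.31951191 -48.49084516 326.59754431] [-3.14072412e+00 -4.77695058e-04  1.57076595e+00] 2.0333
```

View pics/s1c.png

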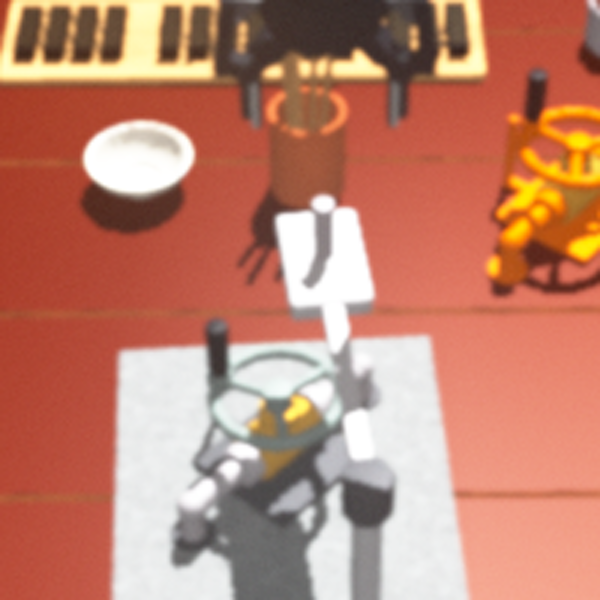

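The open fingers straddle the peg line: fingertips at crop (253,120) and (395,120), peg at (322,205). I'll lower, grip, then look.

Request:
{"op": "play_rows", "data": {
  "rows": [
    [0, [-0.3, 0.1, 4], [0, 0, 0]],
    [0, [-0.3, 0.1, 7], [0, 0, 0]],
    [0, [-0.3, 0.1, 9], [0, 0, 0]],
    [0, [-0.3, 0.1, 10], [0, 0, 0]],
    [0, [-0.3, 0.1, 10], [0, 0, 0]],
    [220, [-0.3, 0.1, 10], [0, 0, 0]],
    [220, [-0.3, 0.1, 10], [0, 0, 0]],
    [220, [-0.3, 0.1, 10], [0, 0, 0]],
    [220, [-0.3, 0.1, 10], [0, 0, 0]],
    [220, [-0.3, 0.1, 10], [0, 0, 0]],
    [220, [-0.3, 0.1, 10], [0, 0, 0]],
    [220, [-0.3, 0.1, 10], [0, 0, 0]]
  ],
  "squeeze": 40
}}

```text
clock: 3.03
eef_pos: [467.2, -52.1, 227.6]
tcp_rot: [3.141, 0.0, 1.571]
contact_force: [0.2, 1.5, 6.0]
opening: 0.177
```

```bash
python3 - <<'E'
from h import *
snap('side','s2')
s=readout.sense();print(s['eef_pos'],s['tcp_rot'],s['clock'],s['opening'],s['contact_force'])
p=s['eef_pos'][:2];c=np.array([439,164.5]);d=p-c;print(np.hypot(*d))
for c in ([439,164.5],):
  d=p-np.array(c)
  for k in range(1,13):
    a=1.45*k/12;R=np.array([[np.cos(a),-np.sin(a)],[np.sin(a),np.cos(a)]]);m=R@d-d
    print(k,round(a,3),'dx %.2f dy %.2f'%(m[1]/10,m[0]/10))
t=cv2.imread('pics/s2.png')[120:320,220:420];cv2.imwrite('pics/s2c.png',cv2.resize(t,None,fx=3,fy=3,interpolation=cv2.INTER_CUBIC))
E
```

```text
[467.23059215 -52.123122   227.54961166] [3.14059294e+00 4.00172014e-05 1.57066129e+00] 3.0833 0.1760827376645923 [-1.15080312  0.99418943  6.71869459]
218.45489996054943
1 0.121 dx 0.50 dy 2.59
2 0.242 dx 1.31 dy 5.10
3 0.362 dx 2.41 dy 7.50
4 0.483 dx 3.79 dy 9.74
5 0.604 dx 5.44 dy 11.81
6 0.725 dx 7.32 dy 13.66
7 0.846 dx 9.41 dy 15.26
8 0.967 dx 11.68 dy 16.61
9 1.087 dx 14.10 dy 17.67
10 1.208 dx 16.62 dy 18.43
11 1.329 dx 19.22 dy 18.89
12 1.45 dx 21.85 dy 19.02
```

View pics/s2c.png

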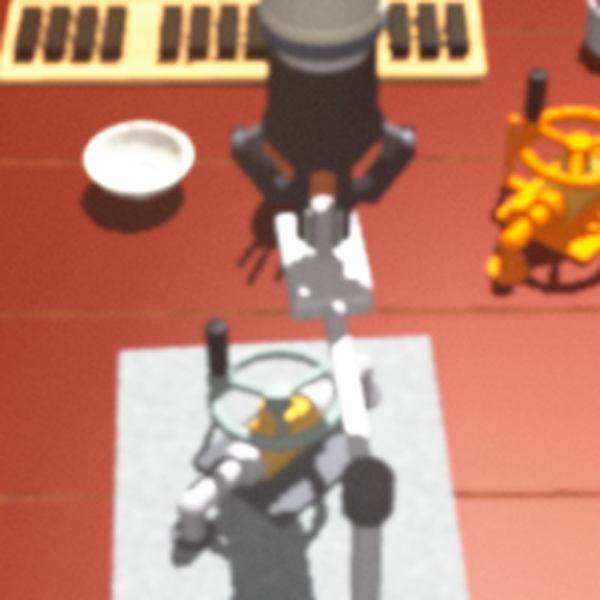

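The fingers are closed on the peg at crop (322,215), with an opening of about 15 mm for the 16 mm peg. Now I'll swing the arm in an arc about the pivot.

Request:
{"op": "play_rows", "data": {
  "rows": [
    [220, [0.22, 1.3, 0], [0, 0, -0.06]],
    [220, [0.5, 2.59, 0], [0, 0, -0.12]],
    [220, [0.88, 3.86, 0], [0, 0, -0.18]],
    [220, [1.31, 5.1, 0], [0, 0, -0.24]],
    [220, [1.83, 6.32, 0], [0, 0, -0.3]],
    [220, [2.41, 7.5, 0], [0, 0, -0.36]],
    [220, [3.07, 8.64, 0], [0, 0, -0.42]],
    [220, [3.79, 9.74, 0], [0, 0, -0.48]],
    [220, [4.59, 10.8, 0], [0, 0, -0.54]],
    [220, [5.44, 11.81, 0], [0, 0, -0.6]],
    [220, [6.36, 12.76, 0], [0, 0, -0.66]],
    [220, [7.32, 13.66, 0], [0, 0, -0.725]]
  ]
}}

```text
clock: 4.08
eef_pos: [605.4, 20.3, 227.6]
tcp_rot: [3.14, 0.004, 2.298]
contact_force: [3.4, -4.8, 2.9]
opening: 0.173
```

```bash
python3 - <<'E'
from h import *
s=readout.sense();print(s['eef_pos'],s['tcp_rot'],s['clock'],s['opening'],s['contact_force'])
p=s['eef_pos'][:2];c=np.array([439,164.5]);d=p-c;print(np.hypot(*d),np.arctan2(*d[::-1]))
y=np.pi/2+.725
# next: rotate about pivot by a, in tool axes (yaw y); commanded nominal radius
d=np.array([np.cos(-1.4413+.725),np.sin(-1.4413+.725)])*218.45
for k in range(1,13):
    a=.725*k/12;R=np.array([[np.cos(a),-np.sin(a)],[np.sin(a),np.cos(a)]]);m=R@d-d
    print(k,round(a,3),'dx %.2f dy %.2f'%((m@[np.cos(y),np.sin(y)])/10,(m@[np.sin(y),-np.cos(y)])/10))
E
```

```text
[605.43345191  20.25843055 227.61211947] [3.1404671  0.00353312 2.29832759] 4.0833 0.1733200139619307 [ 3.41459263 -4.78404709  2.9073499 ]
220.24015135616628 -0.7140881061995892
1 0.06 dx 0.21 dy 1.30
2 0.121 dx 0.50 dy 2.59
3 0.181 dx 0.86 dy 3.86
4 0.242 dx 1.30 dy 5.10
5 0.302 dx 1.82 dy 6.32
6 0.362 dx 2.41 dy 7.50
7 0.423 dx 3.07 dy 8.64
8 0.483 dx 3.79 dy 9.74
9 0.544 dx 4.58 dy 10.80
10 0.604 dx 5.44 dy 11.81
11 0.665 dx 6.35 dy 12.76
12 0.725 dx 7.32 dy 13.66
```

Same row set again (the arc repeats in tool axes).

Request:
{"op": "play_rows", "data": {
  "rows": [
    [220, [0.22, 1.3, 0], [0, 0, -0.06]],
    [220, [0.5, 2.59, 0], [0, 0, -0.12]],
    [220, [0.88, 3.86, 0], [0, 0, -0.18]],
    [220, [1.31, 5.1, 0], [0, 0, -0.24]],
    [220, [1.83, 6.32, 0], [0, 0, -0.3]],
    [220, [2.41, 7.5, 0], [0, 0, -0.36]],
    [220, [3.07, 8.64, 0], [0, 0, -0.42]],
    [220, [3.79, 9.74, 0], [0, 0, -0.48]],
    [220, [4.59, 10.8, 0], [0, 0, -0.54]],
    [220, [5.44, 11.81, 0], [0, 0, -0.6]],
    [220, [6.36, 12.76, 0], [0, 0, -0.66]],
    [220, [7.32, 13.66, 0], [0, 0, -0.725]]
  ]
}}

```text
clock: 5.08
eef_pos: [661.7, 166.6, 227.7]
tcp_rot: [3.14, 0.009, 3.023]
contact_force: [16.6, -2.2, -5.0]
opening: 0.177
```

Request:
{"op": "play_rows", "data": {
  "rows": [
    [220, [0, 0, 0], [0, 0, 0]],
    [0, [0, 0, 0], [0, 0, 0]],
    [0, [0, 0, 0], [0, 0, 0]],
    [0, [0, 0, 0], [0, 0, 0]],
    [0, [0, 0, 0], [0, 0, 0]],
    [0, [0, 0, 0], [0, 0, 0]],
    [0, [0, 0, 0], [0, 0, 0]],
    [0, [0, 0, -4], [0, 0, 0]],
    [0, [0, 0, -8], [0, 0, 0]],
    [0, [0, 0, -10], [0, 0, 0]],
    [0, [0, 0, -10], [0, 0, 0]]
  ]
}}

```text
clock: 6.0
eef_pos: [659.4, 166.9, 333.3]
tcp_rot: [3.138, 0.008, 3.021]
contact_force: [0.1, 0.4, 0.2]
opening: 0.999
```

```bash
python3 - <<'E'
from h import *
s=readout.sense();print(s['eef_pos'],s['tcp_rot'],s['clock'],s['opening'],s['contact_force'])
snap('top','t3');snap('side','s3')
t=cv2.imread('pics/t3.png')[160:290,280:410];cv2.imwrite('pics/t3c.png',cv2.resize(t,None,fx=4.6,fy=4.6,interpolation=cv2.INTER_CUBIC))
t=cv2.imread('pics/s3.png')[210:310,260:370];cv2.imwrite('pics/s3c.png',cv2.resize(t,None,fx=6,fy=6,interpolation=cv2.INTER_CUBIC))
E
```

```text
[659.38183666 166.94579254 333.2777692 ] [3.13836082 0.00837379 3.0205888 ] 6.0 0.9988566929409521 [0.06847831 0.39050222 0.24429588]
```

View pics/t3.png

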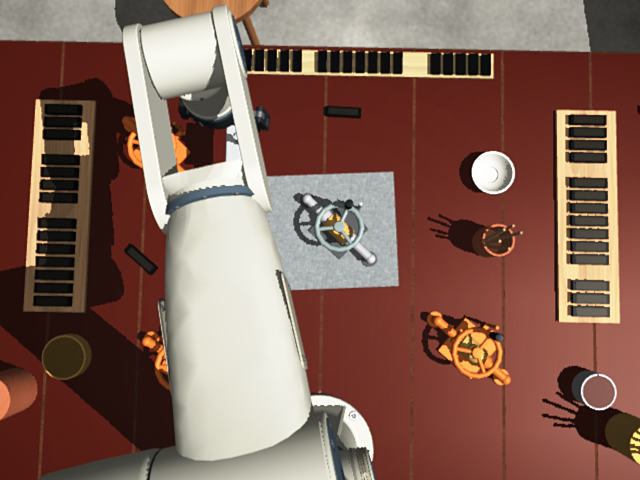

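View pics/t3c.png

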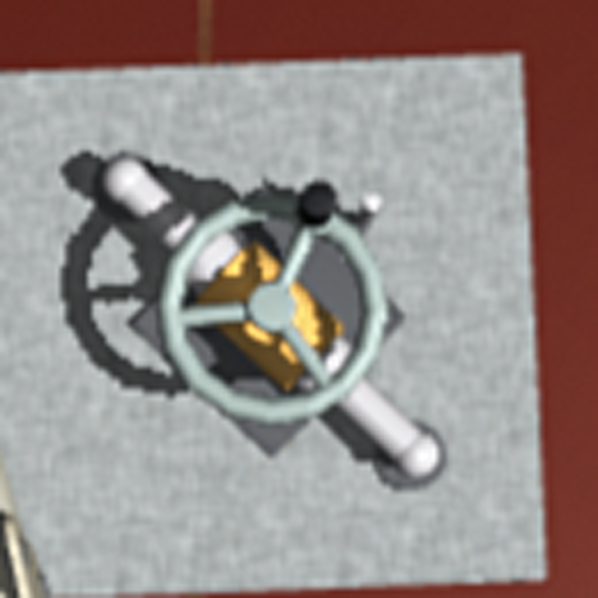

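View pics/s3c.png

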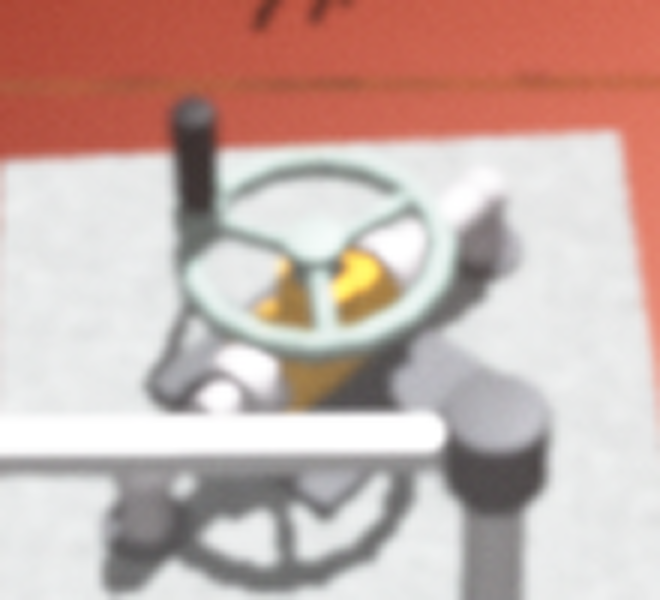

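```bash
python3 - <<'E'
from h import *
from scipy.optimize import least_squares
np.set_printoptions(precision=1,suppress=True)
C=[]
for n,t,(a,b) in (('top','t3',(339.6,227.4)),('side','s3',(313.3,252.9))):
    d=np.load(f'pics/{t}.npy'); c=w(n,d,a,b,80); print(n,'ellipse c',c)
    P=np.array([w(n,d,u,v) for v in range(int(b)-40,int(b)+40) for u in range(int(a)-40,int(a)+40)])
    rr=np.hypot(*(P[:,:2]-c[:2]).T); m=(P[:,2]>72)&(P[:,2]<95)&(rr>38)&(rr<62); Q=P[m]
    s=least_squares(lambda x:np.hypot(Q[:,0]-x[0],Q[:,1]-x[1])-x[2],[c[0],c[1],50],loss='soft_l1',f_scale=2); print('fit',s.x,m.sum(),Q[:,2].mean())
d=np.load('pics/t3.npy')
print('han',w('top',d,349.1,203.9,140),'pin',w('top',d,360.9,204.3,80))
d=np.load('pics/s3.npy');print('han',w('side',d,292.3,228.3,140))
E
```

```text
top ellipse c [502.2 -39.5  80. ]Traceback (most recent call last):
  File "<stdin>", line 7, in <module>
  File "h.py", line 6, in w
    c=calibration(n); f=240/np.tan(np.radians(c['vfov'])/2); T=np.array(c['cam_to_world'])
ValueError: time passes only in moves, steps and waits
```

```bash
sed -i 's/^def w(/import functools\ncal=functools.lru_cache(calibration)\ndef w(/; s/c=calibration(n); f/c=cal(n); f/' h.py; python3 - <<'E'
from h import *
from scipy.optimize import least_squares
np.set_printoptions(precision=1,suppress=True)
C=[]
for n,t,(a,b) in (('top','t3',(339.6,227.4)),('side','s3',(313.3,252.9))):
    d=np.load(f'pics/{t}.npy'); c=w(n,d,a,b,80); print(n,'ellipse c',c)
    P=np.array([w(n,d,u,v) for v in range(int(b)-40,int(b)+40) for u in range(int(a)-40,int(a)+40)])
    rr=np.hypot(*(P[:,:2]-c[:2]).T); m=(P[:,2]>72)&(P[:,2]<95)&(rr>38)&(rr<62); Q=P[m]
    s=least_squares(lambda x:np.hypot(Q[:,0]-x[0],Q[:,1]-x[1])-x[2],[c[0],c[1],50],loss='soft_l1',f_scale=2); print('fit',s.x,m.sum(),Q[:,2].mean())
d=np.load('pics/t3.npy')
print('han',w('top',d,349.1,203.9,140),'pin',w('top',d,360.9,204.3,80))
d=np.load('pics/s3.npy');print('han',w('side',d,292.3,228.3,140))
E
```

```text
top ellipse c [502.2 -39.5  80. ]
fit [502.8 -36.8  49.2] 744 84.13682536692383
side ellipse c [500.8 -32.5  80. ]
fit [502.4 -33.   49.3] 604 83.91541511757401
han [547.5 -57.2 140. ] pin [554.7 -86.   80. ]
han [547.9 -54.5 140. ]
```

The crops show the wheel is clear of the lamp: hub at crop (274,308), handle (318,202), pin (372,204). The geometry checks out: handle radius 49 mm, pin 71.6 mm, and the handle is about 19° past the pin, so probably about 1.05 turns open. Moving over the handle.

Request:
{"op": "play_rows", "data": {
  "rows": [
    [0, [2, -4, 0], [0, 0, 0.12]],
    [0, [8.4, -23.5, 0], [0, 0, 1.45]],
    [0, [8.4, -23.5, 0], [0, 0, 1.45]],
    [0, [8.4, -23.5, 0], [0, 0, 1.45]],
    [0, [8.4, -23.5, 0], [0, 0, 1.45]],
    [0, [8.4, -23.5, 0], [0, 0, 1.45]],
    [0, [8.4, -23.5, 0], [0, 0, 1.45]],
    [0, [8.4, -23.5, 0], [0, 0, 1.45]],
    [0, [8.4, -23.5, 0], [0, 0, 1.45]],
    [0, [8.4, -23.5, 0], [0, 0, 1.45]],
    [0, [8.4, -23.5, 0], [0, 0, 1.45]],
    [0, [8.4, -23.5, 0], [0, 0, 1.45]]
  ]
}}

```text
clock: 7.1
eef_pos: [544.4, -56.7, 325.0]
tcp_rot: [-3.139, -0.0, 1.564]
contact_force: [-1.1, -0.5, 0.3]
opening: 0.996
```

Request:
{"op": "play_rows", "data": {
  "rows": [
    [0, [0, 0, 4], [0, 0, 0]],
    [0, [0, 0, 8], [0, 0, 0]],
    [0, [0, 0, 12], [0, 0, 0]],
    [0, [0, 0, 15], [0, 0, 0]],
    [0, [0, 0, 16.5], [0, 0, 0]],
    [0, [0, 0, 16.5], [0, 0, 0]],
    [0, [0, 0, 16.5], [0, 0, 0]]
  ]
}}

```text
clock: 7.68
eef_pos: [544.1, -56.5, 160.4]
tcp_rot: [-3.138, -0.0, 1.571]
contact_force: [0.5, -0.7, 0.5]
opening: 1.001
```

```bash
python3 - <<'E'
from h import *
s=readout.sense();print(s['eef_pos'],s['tcp_rot'],s['clock'],s['opening'],s['contact_force'])
snap('side','s4');snap('top','t4')
t=cv2.imread('pics/s4.png')[150:310,230:400];cv2.imwrite('pics/s4c.png',cv2.resize(t,None,fx=3.7,fy=3.7,interpolation=cv2.INTER_CUBIC))
E
```

```text
[544.08509159 -56.54400699 160.37450988] [-3.13779720e+00 -3.90977799e-04  1.57072538e+00] 7.6833 1.0012288732479875 [ 0.48916866 -0.70104326  0.5191955 ]
```

View pics/s4c.png

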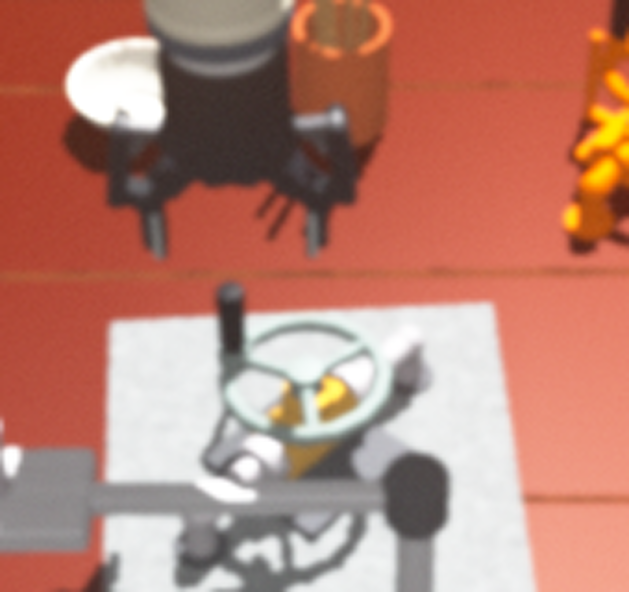

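View pics/t4.png

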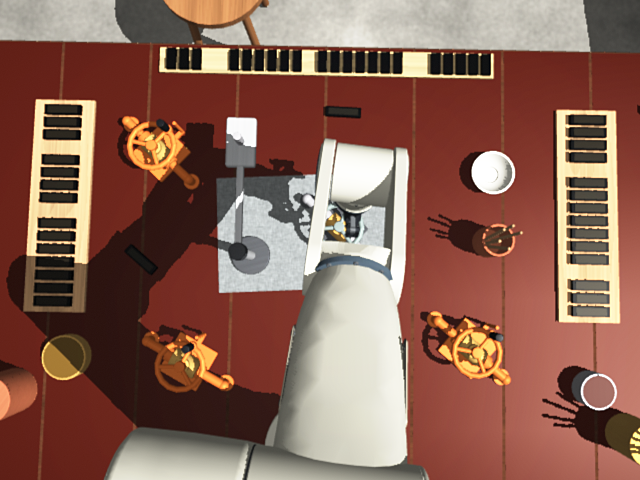

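The lamp head is at top (240,140), aside and staying there. The open fingers straddle the handle at crop (230,290). Lower and grip.

Request:
{"op": "play_rows", "data": {
  "rows": [
    [0, [0, 0.35, 3], [0, 0, 0]],
    [0, [0, 0.35, 5], [0, 0, 0]],
    [0, [0, 0.35, 6.2], [0, 0, 0]],
    [0, [0, 0.35, 6.2], [0, 0, 0]],
    [220, [0, 0.35, 6.2], [0, 0, 0]],
    [220, [0, 0.35, 6.2], [0, 0, 0]],
    [220, [0, 0.35, 6.2], [0, 0, 0]],
    [220, [0, 0.35, 6.2], [0, 0, 0]],
    [220, [0, 0.35, 6.2], [0, 0, 0]],
    [220, [0, 0.35, 6.2], [0, 0, 0]],
    [220, [0, 0.35, 6.2], [0, 0, 0]],
    [220, [0, 0.35, 6.2], [0, 0, 0]]
  ],
  "squeeze": 50
}}

```text
clock: 8.78
eef_pos: [550.0, -56.9, 100.8]
tcp_rot: [3.139, 0.0, 1.571]
contact_force: [1.6, -0.9, 6.6]
opening: 0.196
```

```bash
python3 - <<'E'
from h import *
s=readout.sense();print(s['eef_pos'],s['tcp_rot'],s['clock'],s['opening'],s['contact_force'])
snap('side','s5')
t=cv2.imread('pics/s5.png')[150:310,230:400];cv2.imwrite('pics/s5c.png',cv2.resize(t,None,fx=3.7,fy=3.7,interpolation=cv2.INTER_CUBIC))
C=np.array([502.5,-36]);p=s['eef_pos'][:2];d=p-C;print(np.hypot(*d),np.degrees(np.arctan2(d[1],d[0])))
# cw rotation rows, 12 deg each from a0=-24deg, radius 50, in world; tool dx=world y, dy=world x
a0=np.arctan2(d[1],d[0])
for k in range(1,13):
    a=a0-np.radians(10)*k;e=50*np.array([np.cos(a),np.sin(a)])-d
    print('[220, [%.2f, %.2f, 0], [0,0,0]],'%(e[1]/10,e[0]/10),end=' ')
E
```

```text
[550.03791343 -56.86844361 100.7604192 ] [3.13935464e+00 3.84794885e-04 1.57087456e+00] 8.7833 0.19570912969721874 [ 1.57311556 -0.91408634  6.5615962 ]
51.91671361021654 -23.700766547255682
[220, [-0.69, -0.59, 0], [0,0,0]], [220, [-1.37, -1.14, 0], [0,0,0]], [220, [-1.94, -1.79, 0], [0,0,0]], [220, [-2.40, -2.54, 0], [0,0,0]], [220, [-2.71, -3.35, 0], [0,0,0]], [220, [-2.88, -4.21, 0], [0,0,0]], [220, [-2.90, -5.08, 0], [0,0,0]], [220, [-2.77, -5.94, 0], [0,0,0]], [220, [-2.49, -6.76, 0], [0,0,0]], [220, [-2.07, -7.53, 0], [0,0,0]], [220, [-1.53, -8.21, 0], [0,0,0]], [220, [-0.87, -8.78, 0], [0,0,0]],
```

View pics/s5c.png

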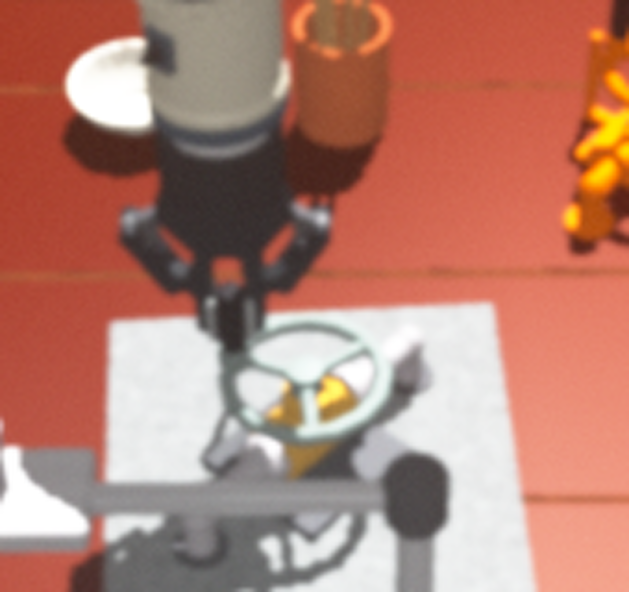

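The fingers close on the handle at crop (230,320), opening 0.196 ≈ 17 mm, a good grip. First clockwise arc of 90° to calibrate the circle.

```bash
cat > arc.py <<'E'
import sys,numpy as np
# start command xy, centre, r, a0 to step deg n  (world), tool dx=wy, dy=wx
def rows(start,C,r,a0,step,n):
    for k in range(1,n+1):
        a=np.radians(a0+step*k);e=np.array(C)+r*np.array([np.cos(a),np.sin(a)])-start
        print('[220, [%.2f, %.2f, 0], [0, 0, 0]],'%(e[1]/10,e[0]/10),end=' ')
    print()
E
python3 -c "
from arc import *
rows(np.array([550,-56.9]),(504.3,-36.6),50,-24,-9,10)"
```

```text
[220, [-0.69, -0.38, 0], [0, 0, 0]], [220, [-1.32, -0.85, 0], [0, 0, 0]], [220, [-1.86, -1.42, 0], [0, 0, 0]], [220, [-2.30, -2.07, 0], [0, 0, 0]], [220, [-2.64, -2.78, 0], [0, 0, 0]], [220, [-2.86, -3.53, 0], [0, 0, 0]], [220, [-2.96, -4.31, 0], [0, 0, 0]], [220, [-2.94, -5.09, 0], [0, 0, 0]], [220, [-2.80, -5.86, 0], [0, 0, 0]], [220, [-2.54, -6.60, 0], [0, 0, 0]],
```

Request:
{"op": "play_rows", "data": {
  "rows": [
    [220, [-0.69, -0.38, 0], [0, 0, 0]],
    [220, [-1.32, -0.85, 0], [0, 0, 0]],
    [220, [-1.86, -1.42, 0], [0, 0, 0]],
    [220, [-2.3, -2.07, 0], [0, 0, 0]],
    [220, [-2.64, -2.78, 0], [0, 0, 0]]
  ]
}}

```text
clock: 9.25
eef_pos: [522.1, -83.6, 100.7]
tcp_rot: [3.139, 0.0, 1.571]
contact_force: [2.3, 2.3, 5.9]
opening: 0.198
```

Request:
{"op": "play_rows", "data": {
  "rows": [
    [220, [-0.22, -0.75, 0], [0, 0, 0]],
    [220, [-0.32, -1.53, 0], [0, 0, 0]],
    [220, [-0.3, -2.31, 0], [0, 0, 0]],
    [220, [-0.16, -3.08, 0], [0, 0, 0]],
    [220, [0.1, -3.82, 0], [0, 0, 0]]
  ]
}}

```text
clock: 9.67
eef_pos: [483.8, -82.7, 100.7]
tcp_rot: [3.139, 0.001, 1.57]
contact_force: [3.7, 1.3, 6.5]
opening: 0.193
```

```bash
python3 - <<'E'
from h import *
s=readout.sense();print(s['eef_pos'],s['tcp_rot'],s['clock'],s['opening'],s['contact_force'])
E
```

```text
[483.809346   -82.65014698 100.69853438] [3.13876080e+00 5.48713530e-04 1.57046193e+00] 9.6667 0.19278081890251653 [3.73712695 1.27280965 6.50728772]
```

```bash
python3 -c "
from arc import *
C=np.array([504.3,-36.6])
for a0,s,n in ((-114,-9,12),(-222,-9,12)):
  t=np.radians(a0);rows(C+50*np.array([np.cos(t),np.sin(t)]),C,50,a0,s,n)"
```

```text
[220, [0.37, -0.69, 0], [0, 0, 0]], [220, [0.85, -1.31, 0], [0, 0, 0]], [220, [1.42, -1.85, 0], [0, 0, 0]], [220, [2.07, -2.30, 0], [0, 0, 0]], [220, [2.78, -2.63, 0], [0, 0, 0]], [220, [3.53, -2.86, 0], [0, 0, 0]], [220, [4.31, -2.96, 0], [0, 0, 0]], [220, [5.09, -2.94, 0], [0, 0, 0]], [220, [5.86, -2.80, 0], [0, 0, 0]], [220, [6.60, -2.53, 0], [0, 0, 0]], [220, [7.29, -2.16, 0], [0, 0, 0]], [220, [7.91, -1.68, 0], [0, 0, 0]], 
[220, [0.54, 0.57, 0], [0, 0, 0]], [220, [0.98, 1.22, 0], [0, 0, 0]], [220, [1.32, 1.92, 0], [0, 0, 0]], [220, [1.55, 2.68, 0], [0, 0, 0]], [220, [1.65, 3.45, 0], [0, 0, 0]], [220, [1.63, 4.24, 0], [0, 0, 0]], [220, [1.48, 5.01, 0], [0, 0, 0]], [220, [1.22, 5.75, 0], [0, 0, 0]], [220, [0.85, 6.44, 0], [0, 0, 0]], [220, [0.37, 7.06, 0], [0, 0, 0]], [220, [-0.20, 7.60, 0], [0, 0, 0]], [220, [-0.85, 8.05, 0], [0, 0, 0]],
```

Request:
{"op": "play_rows", "data": {
  "rows": [
    [220, [0.37, -0.69, 0], [0, 0, 0]],
    [220, [0.85, -1.31, 0], [0, 0, 0]],
    [220, [1.42, -1.85, 0], [0, 0, 0]],
    [220, [2.07, -2.3, 0], [0, 0, 0]],
    [220, [2.78, -2.63, 0], [0, 0, 0]],
    [220, [3.53, -2.86, 0], [0, 0, 0]],
    [220, [4.31, -2.96, 0], [0, 0, 0]],
    [220, [5.09, -2.94, 0], [0, 0, 0]],
    [220, [5.86, -2.8, 0], [0, 0, 0]],
    [220, [6.6, -2.53, 0], [0, 0, 0]],
    [220, [7.29, -2.16, 0], [0, 0, 0]],
    [220, [7.91, -1.68, 0], [0, 0, 0]]
  ]
}}

```text
clock: 10.67
eef_pos: [466.9, -3.3, 100.7]
tcp_rot: [3.14, 0.001, 1.571]
contact_force: [1.7, -4.9, 8.6]
opening: 0.199
```

Request:
{"op": "play_rows", "data": {
  "rows": [
    [220, [0.54, 0.57, 0], [0, 0, 0]],
    [220, [0.98, 1.22, 0], [0, 0, 0]],
    [220, [1.32, 1.92, 0], [0, 0, 0]],
    [220, [1.55, 2.68, 0], [0, 0, 0]],
    [220, [1.65, 3.45, 0], [0, 0, 0]],
    [220, [1.63, 4.24, 0], [0, 0, 0]]
  ]
}}

```text
clock: 11.17
eef_pos: [508.7, 13.0, 100.6]
tcp_rot: [-3.141, 0.0, 1.571]
contact_force: [-2.6, -4.1, 12.1]
opening: 0.195
```

Request:
{"op": "play_rows", "data": {
  "rows": [
    [220, [-0.15, 0.77, 0], [0, 0, 0]],
    [220, [-0.41, 1.51, 0], [0, 0, 0]],
    [220, [-0.78, 2.2, 0], [0, 0, 0]],
    [220, [-1.26, 2.82, 0], [0, 0, 0]],
    [220, [-1.83, 3.36, 0], [0, 0, 0]],
    [220, [-2.48, 3.81, 0], [0, 0, 0]]
  ]
}}

```text
clock: 11.67
eef_pos: [547.3, -11.5, 100.7]
tcp_rot: [3.141, -0.001, 1.571]
contact_force: [-2.0, 2.5, 9.8]
opening: 0.198
```

```bash
python3 - <<'E'
from h import *
s=readout.sense();print(s['eef_pos'],s['tcp_rot'],s['clock'],s['opening'],s['contact_force'])
snap('side','s6')
t=cv2.imread('pics/s6.png')[150:310,230:400];cv2.imwrite('pics/s6c.png',cv2.resize(t,None,fx=3.7,fy=3.7,interpolation=cv2.INTER_CUBIC))
E
python3 -c "
from arc import *
C=np.array([504.3,-36.6])
for a0,s,n in ((-330,-5,9),(-330,-9,12),(-330,-4,10)):
  t=np.radians(a0);rows(C+50*np.array([np.cos(t),np.sin(t)]),C,50,a0,s,n)"
```

```text
[547.25632003 -11.4831223  100.67181977] [ 3.14081552e+00 -5.74093763e-04  1.57081854e+00] 11.6667 0.19768930322877026 [-1.97036237  2.46397068  9.8022691 ]
[220, [-0.39, 0.20, 0], [0, 0, 0]], [220, [-0.79, 0.37, 0], [0, 0, 0]], [220, [-1.21, 0.50, 0], [0, 0, 0]], [220, [-1.63, 0.59, 0], [0, 0, 0]], [220, [-2.06, 0.65, 0], [0, 0, 0]], [220, [-2.50, 0.67, 0], [0, 0, 0]], [220, [-2.94, 0.65, 0], [0, 0, 0]], [220, [-3.37, 0.59, 0], [0, 0, 0]], [220, [-3.79, 0.50, 0], [0, 0, 0]], 
[220, [-0.71, 0.34, 0], [0, 0, 0]], [220, [-1.46, 0.56, 0], [0, 0, 0]], [220, [-2.24, 0.66, 0], [0, 0, 0]], [220, [-3.02, 0.64, 0], [0, 0, 0]], [220, [-3.79, 0.50, 0], [0, 0, 0]], [220, [-4.53, 0.24, 0], [0, 0, 0]], [220, [-5.22, -0.14, 0], [0, 0, 0]], [220, [-5.85, -0.61, 0], [0, 0, 0]], [220, [-6.39, -1.18, 0], [0, 0, 0]], [220, [-6.83, -1.83, 0], [0, 0, 0]], [220, [-7.17, -2.54, 0], [0, 0, 0]], [220, [-7.39, -3.29, 0], [0, 0, 0]], 
[220, [-0.31, 0.16, 0], [0, 0, 0]], [220, [-0.63, 0.31, 0], [0, 0, 0]], [220, [-0.95, 0.43, 0], [0, 0, 0]], [220, [-1.29, 0.52, 0], [0, 0, 0]], [220, [-1.63, 0.59, 0], [0, 0, 0]], [220, [-1.98, 0.64, 0], [0, 0, 0]], [220, [-2.33, 0.67, 0], [0, 0, 0]], [220, [-2.67, 0.67, 0], [0, 0, 0]], [220, [-3.02, 0.64, 0], [0, 0, 0]], [220, [-3.37, 0.59, 0], [0, 0, 0]],
```

View pics/s6c.png

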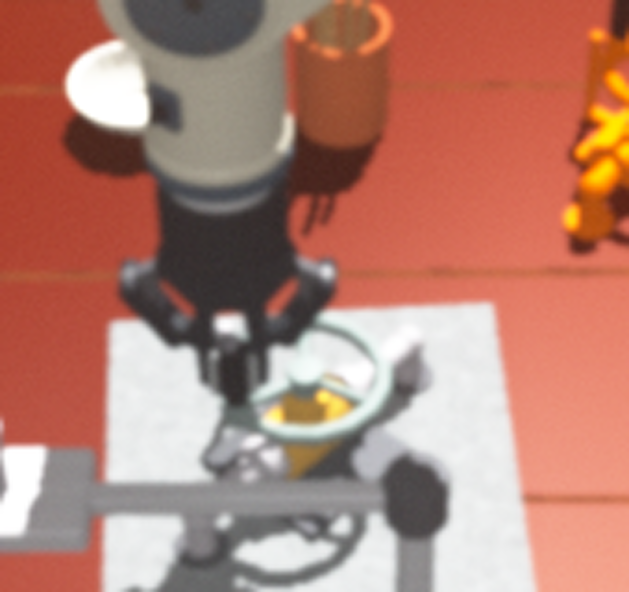

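The handle is still gripped (crop (235,380)) and the wheel follows it. Approach the expected stop (−403°) with fine steps.

Request:
{"op": "play_rows", "data": {
  "rows": [
    [220, [-0.39, 0.2, 0], [0, 0, 0]],
    [220, [-0.79, 0.37, 0], [0, 0, 0]],
    [220, [-1.21, 0.5, 0], [0, 0, 0]],
    [220, [-1.63, 0.59, 0], [0, 0, 0]],
    [220, [-2.06, 0.65, 0], [0, 0, 0]],
    [220, [-2.5, 0.67, 0], [0, 0, 0]],
    [220, [-2.94, 0.65, 0], [0, 0, 0]],
    [220, [-3.37, 0.59, 0], [0, 0, 0]],
    [220, [-3.79, 0.5, 0], [0, 0, 0]]
  ]
}}

```text
clock: 12.47
eef_pos: [552.5, -49.6, 100.7]
tcp_rot: [3.14, -0.0, 1.571]
contact_force: [0.7, 2.1, 8.0]
opening: 0.199
```

```bash
python3 -c "
from arc import *
C=np.array([504.3,-36.6])
for a0,s,n in ((-375,-3,8),(-399,-1,12)):
  t=np.radians(a0);rows(C+50*np.array([np.cos(t),np.sin(t)]),C,50,a0,s,n)"
```

```text
[220, [-0.25, -0.07, 0], [0, 0, 0]], [220, [-0.50, -0.16, 0], [0, 0, 0]], [220, [-0.74, -0.26, 0], [0, 0, 0]], [220, [-0.98, -0.37, 0], [0, 0, 0]], [220, [-1.21, -0.50, 0], [0, 0, 0]], [220, [-1.43, -0.64, 0], [0, 0, 0]], [220, [-1.64, -0.78, 0], [0, 0, 0]], [220, [-1.85, -0.94, 0], [0, 0, 0]], 
[220, [-0.07, -0.06, 0], [0, 0, 0]], [220, [-0.13, -0.11, 0], [0, 0, 0]], [220, [-0.20, -0.17, 0], [0, 0, 0]], [220, [-0.26, -0.23, 0], [0, 0, 0]], [220, [-0.33, -0.29, 0], [0, 0, 0]], [220, [-0.39, -0.35, 0], [0, 0, 0]], [220, [-0.45, -0.41, 0], [0, 0, 0]], [220, [-0.51, -0.48, 0], [0, 0, 0]], [220, [-0.57, -0.54, 0], [0, 0, 0]], [220, [-0.63, -0.61, 0], [0, 0, 0]], [220, [-0.68, -0.67, 0], [0, 0, 0]], [220, [-0.74, -0.74, 0], [0, 0, 0]],
```

Request:
{"op": "play_rows", "data": {
  "rows": [
    [220, [-0.25, -0.07, 0], [0, 0, 0]],
    [220, [-0.5, -0.16, 0], [0, 0, 0]],
    [220, [-0.74, -0.26, 0], [0, 0, 0]],
    [220, [-0.98, -0.37, 0], [0, 0, 0]],
    [220, [-1.21, -0.5, 0], [0, 0, 0]],
    [220, [-1.43, -0.64, 0], [0, 0, 0]],
    [220, [-1.64, -0.78, 0], [0, 0, 0]],
    [220, [-1.85, -0.94, 0], [0, 0, 0]]
  ]
}}

```text
clock: 13.13
eef_pos: [543.2, -68.2, 100.7]
tcp_rot: [3.139, 0.0, 1.571]
contact_force: [2.5, 1.6, 7.1]
opening: 0.193
```

Request:
{"op": "play_rows", "data": {
  "rows": [
    [220, [-0.07, -0.06, 0], [0, 0, 0]],
    [220, [-0.13, -0.11, 0], [0, 0, 0]],
    [220, [-0.2, -0.17, 0], [0, 0, 0]],
    [220, [-0.2, -0.17, 0], [0, 0, 0]]
  ]
}}

```text
clock: 13.47
eef_pos: [541.4, -70.3, 100.7]
tcp_rot: [3.139, 0.0, 1.571]
contact_force: [1.0, -0.3, 6.7]
opening: 0.198
```

Request:
{"op": "play_rows", "data": {
  "rows": [
    [220, [-0.06, -0.06, 0], [0, 0, 0]],
    [220, [-0.13, -0.12, 0], [0, 0, 0]],
    [220, [-0.13, -0.12, 0], [0, 0, 0]]
  ]
}}

```text
clock: 13.72
eef_pos: [541.1, -70.7, 100.7]
tcp_rot: [3.138, -0.001, 1.57]
contact_force: [5.6, 5.9, 4.1]
opening: 0.197
```

Contact with the stop begins where expected (−43°). Pushing a little more to confirm.

Request:
{"op": "play_rows", "data": {
  "rows": [
    [220, [-0.06, -0.06, 0], [0, 0, 0]],
    [220, [-0.1, -0.1, 0], [0, 0, 0]],
    [220, [-0.1, -0.1, 0], [0, 0, 0]],
    [220, [-0.1, -0.1, 0], [0, 0, 0]]
  ]
}}

```text
clock: 14.05
eef_pos: [541.0, -70.8, 100.8]
tcp_rot: [3.136, -0.002, 1.57]
contact_force: [9.0, 11.2, 2.0]
opening: 0.197
```

```bash
python3 - <<'E'
from h import *
s=readout.sense();p=s['eef_pos'];print(p,s['tcp_rot'],s['clock'],s['opening'],s['contact_force'])
d=p[:2]-[504.3,-36.6];print(np.hypot(*d),np.degrees(np.arctan2(d[1],d[0])))
E
```

```text
[540.98866692 -70.8484719  100.79476167] [ 3.13615388e+00 -2.24048178e-03  1.56969517e+00] 14.05 0.19707696654478002 [ 8.98352137 11.24715122  1.95877113]
50.18980083688863 -43.02983642705523
```

The stop is confirmed: the push rose to 14 N with under 0.2 mm of motion, so shut is at −43.0° about the fitted centre, on the pin direction. Now backing off two turns.

```bash
python3 -c "
from arc import *
C=np.array([504.3,-36.6])
for a0,s,n in ((-43,10,12),(77,10,12),(197,10,12)):
  t=np.radians(a0);rows(C+50*np.array([np.cos(t),np.sin(t)]),C,50,a0,s,n)"
```

```text
[220, [0.69, 0.54, 0], [0, 0, 0]], [220, [1.46, 0.95, 0], [0, 0, 0]], [220, [2.29, 1.22, 0], [0, 0, 0]], [220, [3.15, 1.34, 0], [0, 0, 0]], [220, [4.02, 1.31, 0], [0, 0, 0]], [220, [4.87, 1.12, 0], [0, 0, 0]], [220, [5.68, 0.80, 0], [0, 0, 0]], [220, [6.42, 0.34, 0], [0, 0, 0]], [220, [7.07, -0.25, 0], [0, 0, 0]], [220, [7.60, -0.93, 0], [0, 0, 0]], [220, [8.01, -1.70, 0], [0, 0, 0]], [220, [8.28, -2.53, 0], [0, 0, 0]], 
[220, [0.12, -0.86, 0], [0, 0, 0]], [220, [0.09, -1.73, 0], [0, 0, 0]], [220, [-0.09, -2.59, 0], [0, 0, 0]], [220, [-0.42, -3.39, 0], [0, 0, 0]], [220, [-0.88, -4.13, 0], [0, 0, 0]], [220, [-1.46, -4.78, 0], [0, 0, 0]], [220, [-2.15, -5.32, 0], [0, 0, 0]], [220, [-2.92, -5.73, 0], [0, 0, 0]], [220, [-3.75, -6.00, 0], [0, 0, 0]], [220, [-4.61, -6.12, 0], [0, 0, 0]], [220, [-5.48, -6.09, 0], [0, 0, 0]], [220, [-6.33, -5.91, 0], [0, 0, 0]], 
[220, [-0.81, 0.33, 0], [0, 0, 0]], [220, [-1.55, 0.79, 0], [0, 0, 0]], [220, [-2.19, 1.37, 0], [0, 0, 0]], [220, [-2.73, 2.06, 0], [0, 0, 0]], [220, [-3.14, 2.83, 0], [0, 0, 0]], [220, [-3.41, 3.66, 0], [0, 0, 0]], [220, [-3.53, 4.52, 0], [0, 0, 0]], [220, [-3.50, 5.39, 0], [0, 0, 0]], [220, [-3.32, 6.24, 0], [0, 0, 0]], [220, [-2.99, 7.05, 0], [0, 0, 0]], [220, [-2.53, 7.79, 0], [0, 0, 0]], [220, [-1.95, 8.44, 0], [0, 0, 0]],
```

Request:
{"op": "play_rows", "data": {
  "rows": [
    [220, [0.17, 0.16, 0], [0, 0, 0]],
    [220, [0.17, 0.16, 0], [0, 0, 0]],
    [220, [0.17, 0.16, 0], [0, 0, 0]]
  ]
}}

```text
clock: 14.3
eef_pos: [541.1, -70.6, 100.7]
tcp_rot: [3.139, 0.0, 1.571]
contact_force: [2.8, 0.9, 6.1]
opening: 0.194
```

Request:
{"op": "play_rows", "data": {
  "rows": [
    [220, [0.69, 0.54, 0], [0, 0, 0]],
    [220, [1.46, 0.95, 0], [0, 0, 0]],
    [220, [2.29, 1.22, 0], [0, 0, 0]],
    [220, [3.15, 1.34, 0], [0, 0, 0]],
    [220, [4.02, 1.31, 0], [0, 0, 0]],
    [220, [4.87, 1.12, 0], [0, 0, 0]],
    [220, [5.68, 0.8, 0], [0, 0, 0]],
    [220, [6.42, 0.34, 0], [0, 0, 0]],
    [220, [7.07, -0.25, 0], [0, 0, 0]],
    [220, [7.6, -0.93, 0], [0, 0, 0]],
    [220, [8.01, -1.7, 0], [0, 0, 0]],
    [220, [8.28, -2.53, 0], [0, 0, 0]]
  ]
}}

```text
clock: 15.3
eef_pos: [515.4, 12.0, 100.7]
tcp_rot: [3.139, 0.001, 1.571]
contact_force: [1.2, -5.9, 6.6]
opening: 0.201
```

Request:
{"op": "play_rows", "data": {
  "rows": [
    [220, [0.12, -0.86, 0], [0, 0, 0]],
    [220, [0.09, -1.73, 0], [0, 0, 0]],
    [220, [-0.09, -2.59, 0], [0, 0, 0]],
    [220, [-0.42, -3.39, 0], [0, 0, 0]],
    [220, [-0.88, -4.13, 0], [0, 0, 0]],
    [220, [-1.46, -4.78, 0], [0, 0, 0]],
    [220, [-2.15, -5.32, 0], [0, 0, 0]],
    [220, [-2.92, -5.73, 0], [0, 0, 0]],
    [220, [-3.75, -6.0, 0], [0, 0, 0]],
    [220, [-4.61, -6.12, 0], [0, 0, 0]],
    [220, [-5.48, -6.09, 0], [0, 0, 0]],
    [220, [-6.33, -5.91, 0], [0, 0, 0]]
  ]
}}

```text
clock: 16.3
eef_pos: [456.2, -51.3, 100.7]
tcp_rot: [3.14, -0.0, 1.57]
contact_force: [2.7, 4.0, 9.2]
opening: 0.196
```

Request:
{"op": "play_rows", "data": {
  "rows": [
    [220, [-0.81, 0.33, 0], [0, 0, 0]],
    [220, [-1.55, 0.79, 0], [0, 0, 0]],
    [220, [-2.19, 1.37, 0], [0, 0, 0]],
    [220, [-2.73, 2.06, 0], [0, 0, 0]],
    [220, [-3.14, 2.83, 0], [0, 0, 0]],
    [220, [-3.41, 3.66, 0], [0, 0, 0]],
    [220, [-3.53, 4.52, 0], [0, 0, 0]],
    [220, [-3.5, 5.39, 0], [0, 0, 0]],
    [220, [-3.32, 6.24, 0], [0, 0, 0]],
    [220, [-2.99, 7.05, 0], [0, 0, 0]],
    [220, [-2.53, 7.79, 0], [0, 0, 0]],
    [220, [-1.95, 8.44, 0], [0, 0, 0]]
  ]
}}

```text
clock: 17.3
eef_pos: [540.6, -71.2, 100.7]
tcp_rot: [3.141, 0.001, 1.571]
contact_force: [-2.2, -1.9, 9.9]
opening: 0.196
```

```bash
python3 - <<'E'
from h import *
s=readout.sense();p=s['eef_pos'];print(p,s['tcp_rot'],s['clock'],s['opening'],s['contact_force'])
d=p[:2]-[504.3,-36.6];print(np.hypot(*d),np.degrees(np.arctan2(d[1],d[0])))
snap('side','s7')
t=cv2.imread('pics/s7.png')[150:310,230:400];cv2.imwrite('pics/s7c.png',cv2.resize(t,None,fx=3.7,fy=3.7,interpolation=cv2.INTER_CUBIC))
E
```

```text
[540.56072861 -71.2490943  100.68257052] [3.14087868e+00 9.25096659e-04 1.57072700e+00] 17.3 0.1960877146201888 [-2.19811758 -1.93089846  9.9051596 ]
50.15376531894209 -43.69800902850708
```

View pics/s7c.png

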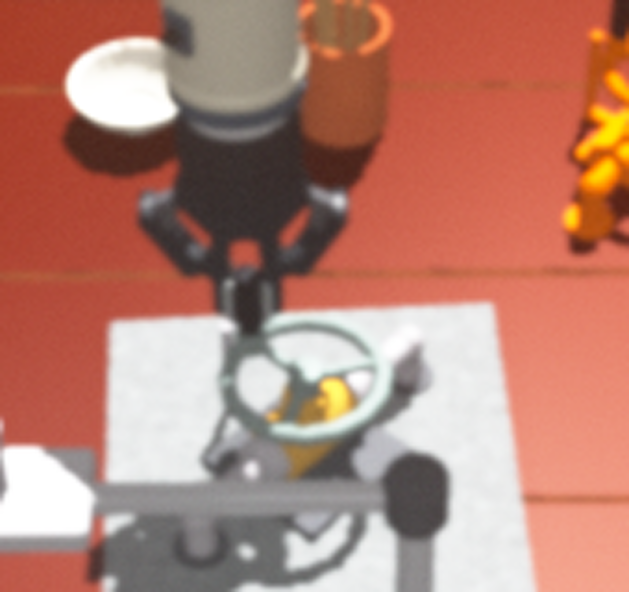

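One turn out: handle back at the pin (crop (248,315)), forces small. Second turn, same rows.

Request:
{"op": "play_rows", "data": {
  "rows": [
    [220, [0.69, 0.54, 0], [0, 0, 0]],
    [220, [1.46, 0.95, 0], [0, 0, 0]],
    [220, [2.29, 1.22, 0], [0, 0, 0]],
    [220, [3.15, 1.34, 0], [0, 0, 0]],
    [220, [4.02, 1.31, 0], [0, 0, 0]],
    [220, [4.87, 1.12, 0], [0, 0, 0]],
    [220, [5.68, 0.8, 0], [0, 0, 0]],
    [220, [6.42, 0.34, 0], [0, 0, 0]],
    [220, [7.07, -0.25, 0], [0, 0, 0]],
    [220, [7.6, -0.93, 0], [0, 0, 0]],
    [220, [8.01, -1.7, 0], [0, 0, 0]],
    [220, [8.28, -2.53, 0], [0, 0, 0]]
  ]
}}

```text
clock: 18.35
eef_pos: [515.4, 12.0, 100.7]
tcp_rot: [3.139, 0.001, 1.571]
contact_force: [1.1, -5.1, 7.7]
opening: 0.195
```

Request:
{"op": "play_rows", "data": {
  "rows": [
    [220, [0.12, -0.86, 0], [0, 0, 0]],
    [220, [0.09, -1.73, 0], [0, 0, 0]],
    [220, [-0.09, -2.59, 0], [0, 0, 0]],
    [220, [-0.42, -3.39, 0], [0, 0, 0]],
    [220, [-0.88, -4.13, 0], [0, 0, 0]],
    [220, [-1.46, -4.78, 0], [0, 0, 0]],
    [220, [-2.15, -5.32, 0], [0, 0, 0]],
    [220, [-2.92, -5.73, 0], [0, 0, 0]],
    [220, [-3.75, -6.0, 0], [0, 0, 0]],
    [220, [-4.61, -6.12, 0], [0, 0, 0]],
    [220, [-5.48, -6.09, 0], [0, 0, 0]],
    [220, [-6.33, -5.91, 0], [0, 0, 0]]
  ]
}}

```text
clock: 19.35
eef_pos: [456.2, -51.3, 100.7]
tcp_rot: [3.14, -0.0, 1.57]
contact_force: [2.5, 4.4, 8.0]
opening: 0.194
```

Request:
{"op": "play_rows", "data": {
  "rows": [
    [220, [-0.81, 0.33, 0], [0, 0, 0]],
    [220, [-1.55, 0.79, 0], [0, 0, 0]],
    [220, [-2.19, 1.37, 0], [0, 0, 0]],
    [220, [-2.73, 2.06, 0], [0, 0, 0]],
    [220, [-3.14, 2.83, 0], [0, 0, 0]],
    [220, [-3.41, 3.66, 0], [0, 0, 0]],
    [220, [-3.53, 4.52, 0], [0, 0, 0]],
    [220, [-3.5, 5.39, 0], [0, 0, 0]],
    [220, [-3.32, 6.24, 0], [0, 0, 0]],
    [220, [-2.99, 7.05, 0], [0, 0, 0]],
    [220, [-2.53, 7.79, 0], [0, 0, 0]],
    [220, [-1.95, 8.44, 0], [0, 0, 0]]
  ]
}}

```text
clock: 20.35
eef_pos: [540.5, -71.2, 100.7]
tcp_rot: [3.141, 0.001, 1.571]
contact_force: [-1.5, -2.1, 10.4]
opening: 0.199
```

Request:
{"op": "play_rows", "data": {
  "rows": [
    [220, [0, 0, 0], [0, 0, 0]],
    [220, [0, 0, 0], [0, 0, 0]],
    [220, [0, 0, 0], [0, 0, 0]],
    [220, [0, 0, 0], [0, 0, 0]]
  ]
}}

```text
clock: 20.68
eef_pos: [541.0, -70.7, 100.7]
tcp_rot: [3.139, 0.0, 1.571]
contact_force: [1.8, 1.2, 6.9]
opening: 0.197
```

```bash
python3 - <<'E'
from h import *
s=readout.sense();p=s['eef_pos'];print(p,s['tcp_rot'],s['clock'],s['opening'],s['contact_force'])
d=p[:2]-[504.3,-36.6];print(np.hypot(*d),np.degrees(np.arctan2(d[1],d[0])))
snap('side','s8');snap('top','t8')
t=cv2.imread('pics/s8.png')[150:310,230:400];cv2.imwrite('pics/s8c.png',cv2.resize(t,None,fx=3.7,fy=3.7,interpolation=cv2.INTER_CUBIC))
E
```

```text
[541.02411996 -70.70688899 100.73643785] [3.13920346e+00 1.58126160e-04 1.57079944e+00] 20.6833 0.19675551820269646 [1.80074577 1.22728652 6.88185523]
50.119266389363375 -42.88386329978288
```

View pics/s8c.png

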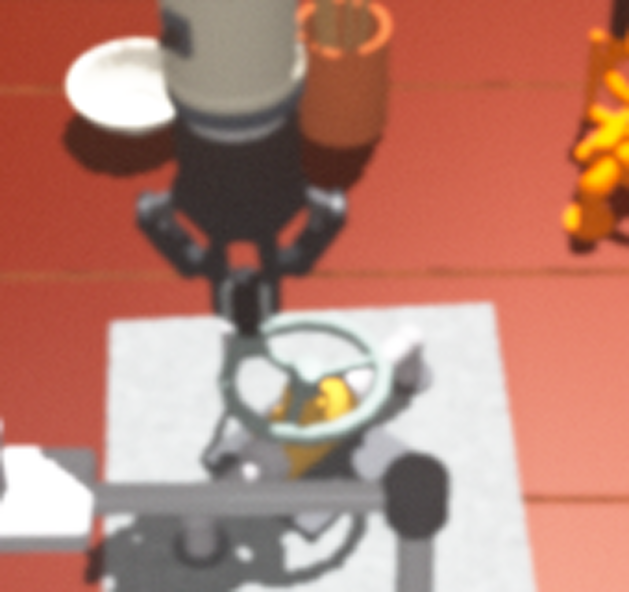

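View pics/t8.png

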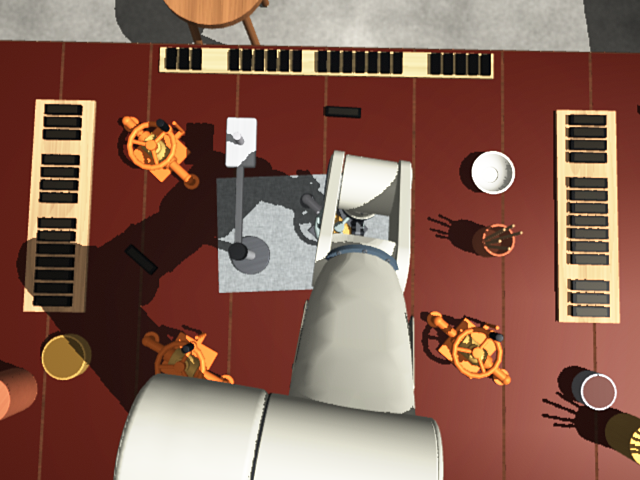

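The handle is held between the fingers at crop (247,310). It is at −42.9°, against −43.0° at the stop plus 720° of commanded travel. The lamp head is at top (240,140), about 25 cm from the wheel axis. The dish (492,173), pot (500,240) and sticks (342,112), (141,259) are where they were. Handing in.

```bash
python3 -c "
from rig import r
print(r.sign_off())"
```

```text
the job is handed in; nothing more can be done
None
```

The job is done and handed in at about 21 s of robot time, with the handle still gripped at the end; the hand-in reports no verdict.

- **Lamp:** I swung the arm by its peg through about 1.45 rad and let go. It stayed, with the head centre about 25 cm from the wheel axis, worked out from where I released the peg; the last top picture shows it aside.
- **Shutting the valve:** I turned the grey valve clockwise until it met the stop. The push rose to 14 N with under 0.2 mm of movement. The handle was then at −43.0°, which matches the index pin.
- **Backing off:** I opened it by two full commanded turns (720°). The handle ended at −42.9°, about 0.15° from its reading at the stop under push and 0.2° from the unloaded one.
- **Last checks:** The finger opening was about 17 mm on the 18 mm handle, at the 50 N grip setting, with sideways force around 2 N. The dish, brush pot and both ink sticks appear in the final top picture where they were at the start.
- **Disagreement:** The two cameras placed the wheel's centre 4 to 7 mm apart in y. I took a centre from the gripped handle's position instead, and forces stayed low all the way round.

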